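Close the dry-goods dispenser and hold its dosing rod at the mark

ROBOT

A 6-joint arm with a two-finger parallel gripper is mounted at the origin on a cart in front of the work surface, level with it; the furniture and walls round the work are solid. World frame = base frame: x ahead of the robot, y to its left, z up, the work surface at z = 0. Lengths are in mm, angles in rad, forces in N, time in s.
With the tool pointing down it reaches from about 400 to 925 mm from the base axis. Payload 12.5 kg.
Tool frame: the origin (TCP) lies at the very end of the fingers, on their centre line; the grasp point (between the pads) lies 19 mm behind it; z points along the fingers, y is the line along which they close (so a half turn about z gives the same grasp; the last joint's range is limited). The gripper opens to 95 mm and grips with 3 to 60 N. Pads are 20 mm wide; open, the fingers measure 119 mm over their backs; the gripper's body (75 mm by 180 mm) begins 59 mm behind the grasp point.
Start: joints at [-1.345, 0.491, 1.559, -0, 1.092, -0.106], TCP at [203.614, -590.921, 214.661] pointing down, gripper open.
Joint ranges: [-3.1, 3.1], [-0.84, 2.19], [0.05, 2.79], [-1.13, 4.28], [0.06, 2.93], [-2.69, 2.69]. Speed limits (rad/s): [2.22, 2.22, 2.79, 3.14, 3.14, 3.14].

INTERFACE

Orientations are given as [roll, pitch, yaw] about the fixed x, y, z axes, in that order (R = Rz(yaw) Ry(pitch) Rx(roll)).
In Python, from cell import state, imaging, env, spot_in, mark_of gives the robot as it stands. The module is installed in compiled form; this text tells all that it offers.
- The arm moves only by the tool step_arm, never from a script. Its argument "increments" is a list of rows, each an object with "slide": the shift along the tool's x, y, z in m, a list of three; "roll": the turn about the tool's z in rad. A call has 1 to 5 rows; each row is the pose to reach, as a shift and turn from the pose commanded when the call began, along the tool's axes at that moment; what a row does not reach only later rows make up. A row lasts 1/8 s, in which the tool goes at most 62.5 mm and 10.7 degrees, less where a joint would pass 70% of its speed; a pose out of reach is approached as far as the arm can. A call with a gripper value outside its range is refused whole. "fingers" is the opening, from 0 (shut) to 1 (fully open), set as the call begins (left out, the last holds). The fingers move at their own pace and stop on an object; the grip force is fixed at half the most. Time passes only in rows, so rows that repeat a pose let the fingers close. It gives the time, the measured TCP pose, the force, the opening and the grip force at its end, in the units of the state.
- state(): the state, without advancing time (a new reading comes with each control period).
- imaging.read_camera(name): name is "scene" or "top"; returns a dict with "color" (420x560x3 uint8, red, green, blue), "z_map" (420x560 float32, mm along the optical axis (not along the pixel's ray), 0 where there is no reading), "intrinsics" (3x3 intrinsics, pixels), "camera_from_world" (4x4, takes a point from world to camera coordinates). Camera axes: x right, y up, looking along -z (the intrinsics and any distortion apply to the point x, -y, -z); pixel columns grow to the right and rows downward; lengths in mm; the calibration is good to about 2 mm. A picture is of the moment at which its call begins.
- env.job_done(): hands the job in; it is judged then, once.
Trained networks look in the newest picture that a camera, given by its name, has taken for a name from the list of things; names that differ only in an ending like _2 or _b are one class to them, and where a whole thing is asked for, a point or a joint stands for the part that bears it (a point fixed in the world has none). Each returns a list of dicts, best first, with "confidence" (0 to 1); they miss things now and then, are a little off and sometimes report something else, mostly with a low value. They report only what shows in the picture. A call takes as long as a camera call. They do not tell look-alikes from the thing itself.
- spot_in(camera, target): "bbox" ([left, top, right, bottom] in pixels, round what is visible of it).
- mark_of(camera, target): "uv" ([column, row] in pixels: a listed point, or the origin of a listed thing).
The state is a dict: "t": time; "joints": joint angles; "qvel": joint speeds; "tau": joint torques, N m; "eef_pos": TCP position; "tcp_rot": TCP orientation; "ft_force": force on the tool from outside, world axes, zero at the start; "moment": the same for the moment, N m; "opening": opening from 0.0 (shut) to 1.0 (fully open); "grip_force": force on a finger pad.
Only numpy, scipy, OpenCV 4.12 (cv2) and the standard library are available. Lean on these libraries where they do the work, as an engineer would, in place of code of your own. Each camera call takes 0.05 s, during which the arm holds its last target. There are 200 camera calls.

TASK

Put the cap on the dispenser's filler mouth, rim down and knob up, so that it sits fully home, and let go of it. Then take the black pull plate, draw the sprung dosing rod out until the red ring on it has just come fully clear of the collar, and finish holding it there in the gripper, because the spring pulls it back in as soon as it is let go. Leave the dispenser's bowl, the mug and the kitchen timer where they are.

Things in the scene. Friction and masses are not known exactly. Their poses are not given: they have to be found in the camera images.
- dispenser: Squat blue portion dispenser, fixed to the table: 130 (x) x 120 (y) x 120 mm high, white top plate. Origin at the centre of its underside on the table; its -x axis points out of the front, along the dosing rod; +y is the chute side, with a steel chute 64 to 108 mm from the origin, up to 115 mm high, over the bowl.
- mouth (a point): Centre of the round filler mouth, at the level of the dispenser's top surface (120 mm above the table, 12 mm behind the dispenser's centre). Hole 62 mm in diameter, 20 mm deep. Axes as the dispenser's.
- collar (a point): Centre of the front face of the dark steel collar through which the dosing rod comes out, 74 mm ahead of the dispenser's centre, 92 mm above the table.
- cap_knob (a point): Grip point on the axis of the loose cap's white knob (28 mm dia., 36 high). Below it a blue flange (74 mm dia., 6 thick) and black rim (58 mm dia., 14 high); 56 mm in all, 0.06 to 0.13 kg. Starts rim down on the table. Point 45 mm above the rim's lower edge, 31 mm above the flange's underside, which rests on the dispenser's top when seated: then 31 mm above point mouth. z points up.
- rod_handle (a point): Grip point on the black upright pull plate at the rod's end: 12 mm thick along the rod (dispenser x), 40 mm wide (y), from 78 to 166 mm above the table. Point in its middle in x and y, 144 mm above the table (24 mm above the dispenser's top), 50 mm ahead of the dispenser's front face when the rod is in. The rod is pulled out level, along -x of the dispenser. Moves with the rod.
- rod (a joint): How far the sprung dosing rod is pulled out, in m: 0 = fully in (start), 0.044 = the 8 mm wide red ring is just fully clear of the collar, 0.050 = the proper mark, the ring 6 mm clear; hard stop at 0.080. The spring pulls it in with 6 N when in, 12 N at the mark.
- bowl_center (a point): Centre (28 mm up) of the green bowl, 115 mm wide, 56 mm high, standing under the chute. Leave alone.
- mug_center (a point): Point 50 mm up on the axis region of the green and white mug, 78 x 116 x 101 mm. Leave alone.
- timer_center (a point): Centre (27 mm up) of the red and white kitchen timer, 66 mm wide, 54 mm high. Leave alone.
Things that resemble listed ones, but are neither listed nor needed, are in the scene too. Leave any pink or yellow look-alike of the dispenser alone.

How it is judged:
By the outcome, as a careful person would: the job done as asked, in the order asked, and still so for the second after the job is handed in, while the arm keeps its last pose, push and grip.
It also fails if it takes over 45 s, if anything falls off the work surface, if the arm or the gripper's body presses on something with over 40 N, if the wrist force passes 120 N, or if a joint passes its speed limit or range.

## Working session

There is one attempt and no reset: what is moved stays moved. The work goes in short steps, Python scripts to look and compute and a tool call to move; the robot and the scene stay as the last step left them, time stands still between calls to the robot, and variables do not carry over. Pictures are saved under pics/ and viewed, at most 10 in all, crops included, and the job is handed in when it is done.

Besides the shell and the picture viewer there is one more tool, called after "Emit:" as name([rows], argument=value, ...), one row to a line, values as JSON. step_arm: Moves the arm, as the interface text tells. Its arguments: {"type":"object","properties":{"increments":{"type":"array"},"fingers":{"type":"number"}},"required":["increments"]}

```bash
mkdir -p pics; cat > h.py <<'E'
import numpy as np, cv2
from cell import state, imaging, env, spot_in, mark_of
def cam(n): return imaging.read_camera(n)
def ray(c,uv):
    K=np.array(c["intrinsics"]);T=np.array(c["camera_from_world"])
    d=np.linalg.inv(K)@np.array([uv[0],uv[1],1.0]); d=np.array([d[0],-d[1],-d[2]])
    R=T[:3,:3]; return -R.T@T[:3,3], R.T@d
def at_z(c,uv,z):
    o,d=ray(c,uv); return o+d*(z-o[2])/d[2]
def at_depth(c,uv):
    o,d=ray(c,uv); u,v=int(round(uv[0])),int(round(uv[1]))
    return o+d*c["z_map"][v,u]
def cloud(c):
    h,w=c["z_map"].shape;u,v=np.meshgrid(np.arange(w),np.arange(h))
    K=np.array(c["intrinsics"]);T=np.array(c["camera_from_world"]);z=c["z_map"]
    p=np.stack([(u-K[0,2])/K[0,0]*z,-(v-K[1,2])/K[1,1]*z,-z],-1)
    return (p-T[:3,3])@T[:3,:3]
E
python3 - <<'E'
from h import *
np.set_printoptions(precision=1,suppress=True)
H=dict(dispenser=0,mouth=120,collar=92,cap_knob=45,rod_handle=144,bowl_center=28,mug_center=50,timer_center=27)
for n in("scene","top"):
    c=cam(n);cv2.imwrite(f"pics/{n}0.png",c["color"][:,:,::-1])
    print(n,"campos",ray(c,(0,0))[0])
    for k,z in H.items():
        for r in mark_of(n,k)[:3]: print(k,np.array(r["uv"]),round(r["confidence"],2),at_z(c,r["uv"],z),at_depth(c,r["uv"]) if 0<=r["uv"][0]<559 and 0<=r["uv"][1]<419 else '')
s=state();print(s)
E
```

```text
scene campos [-150.7 1249.3 1105.2]
dispenser [237.  340.7] 0.94 [433.6 590.4   0. ] [382.8 647.7  96.2]
dispenser [351.  225.1] 0.89 [424.9 -31.6   0. ] [411.2  -1.1  26.3]
dispenser [275.4 222.1] 0.7 [648.6 111.2   0. ] [607.1 170.3  57.4]
mouth [231.9 307.6] 0.83 [447.  587.7 120. ] [456.1 577.6 104.9]
mouth [274.3 193.5] 0.65 [655.  110.7 120. ] [667.2  93.5 105.1]
mouth [352.5 190.9] 0.6 [448.7 -60.7 120. ] [461.2 -88.1  99.4]
collar [376.1 206. ] 0.96 [358.  -66.6  92. ] [357.3 -64.9  93.3]
collar [292.7 209.9] 0.66 [573.6 118.9  92. ] [571.5 122.   94.8]
collar [250.6 342. ] 0.62 [355.2 628.8  92. ] [353.1 631.5  96.3]
cap_knob [370.9 182.5] 0.64 [ 464.8 -251.    45. ] [ 463.8 -248.6   46.7]
cap_knob [313.6 170.5] 0.32 [ 683.6 -192.6   45. ] [ 692.4 -207.7   33.9]
rod_handle [384.6 195. ] 0.75 [336.6 -71.3 144. ] [ 409.6 -269.     0.1]
rod_handle [257.  335.2] 0.67 [329.1 636.1 144. ] [321.5 645.9 159.4]
rod_handle [302.9 205.3] 0.54 [523.7 137.3 144. ] [522.9 138.6 145.1]
bowl_center [252.9 234.8] 0.9 [649.2 239.   28. ] [663.6 220.9   8.7]
mug_center [278.6 281.4] 0.89 [443.
[... 917 characters left out ...]
.5 [532.3 121.3 144. ] [531.8 121.5 167.7]
rod_handle [344.2 293.3] 0.47 [316.7 -55.4 144. ] [320.1 -52.1 168. ]
rod_handle [124.9 294.6] 0.44 [314.5 629.3 144. ] [319.2 617.1 176.9]
mug_center [205.6 254.9] 0.65 [432.4 394.9  50. ] [429.9 403.7   2.4]
timer_center [391.1 175.7] 0.71 [ 700.4 -237.6   27. ] [ 697.2 -231.5   50.8]
{'t': 0.9, 'joints': array([-1.3,  0.5,  1.6,  0. ,  1.1, -0.1]), 'qvel': array([ 0., -0.,  0., -0.,  0.,  0.]), 'tau': array([  0. , -61.2, -25.8,   0.1,   0. ,  -0. ]), 'eef_pos': array([ 203.6, -590.9,  214.7]), 'tcp_rot': array([3.1, 0. , 0.3]), 'ft_force': array([0.3, 0.2, 0.2]), 'moment': array([-0.,  0., -0.]), 'grip_force': 0.0, 'opening': 0.9996341701599515}
```

View pics/top0.png

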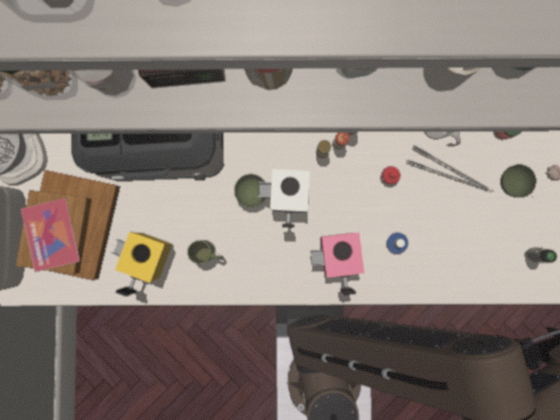

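View pics/scene0.png

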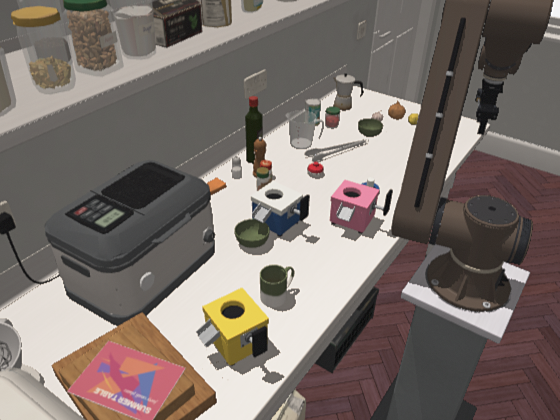

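The top view shows the real dispenser (white top, blue body) at about (290,190), with its plate at (288,225). Pink (343,255) and yellow (142,255) are decoys. The blue cap with the white knob is at (397,243), and the bowl is at (250,190). The scene view agrees: dispenser at (277,205), plate at (304,207). I'll refine the positions with depth.

```bash
cat > meas.py <<'E'
from h import *
np.set_printoptions(precision=1,suppress=True)
for n in("top","scene"):
    c=cam(n);P=cloud(c);col=c["color"].astype(int);ok=c["z_map"]>0
    def sel(x0,x1,y0,y1,z0,z1): return ok&(P[...,0]>x0)&(P[...,0]<x1)&(P[...,1]>y0)&(P[...,1]<y1)&(P[...,2]>z0)&(P[...,2]<z1)
    def rect(m,t):
        if m.sum()<5: print(n,t,m.sum());return
        q=P[m];r=cv2.minAreaRect(q[:,:2].astype(np.float32));print(n,t,m.sum(),np.array(r[0]),np.array(r[1]),round(r[2],1),"mean",q.mean(0),"rng",q.min(0),q.max(0))
    rect(sel(560,730,40,190,110,130)&(col.min(-1)>130),"topplate")
    rect(sel(480,560,80,170,125,180),"handle")
    rect(sel(430,510,-290,-210,44,66)&(col.min(-1)>110),"knob")
    rect(sel(420,520,-300,-200,12,66),"cap")
    m=sel(420,520,-300,-200,12,30);rect(m,"flange")
    # mouth hole from rim: circle through dark pixels on the plate's plane
    m=(col.max(-1)<75)
    K=np.array(c["intrinsics"])
    h,w=m.shape;u,v=np.meshgrid(np.arange(w),np.arange(h))
    o,_=ray(c,(0,0));Q=o+(P-o)*((120-o[2])/(P[...,2]-o[2]))[...,None]
    mm=m&ok&(np.hypot(Q[...,0]-655,Q[...,1]-105)<38)
    if mm.sum()>5:
        q=Q[mm];r=cv2.minEnclosingCircle(q[:,:2].astype(np.float32));print(n,"mouth dark",mm.sum(),q.mean(0),r)
E
python3 meas.py
python3 - <<'E'
from h import *
c=cam("top");cv2.imwrite("pics/a.png",np.hstack([cv2.resize(c["color"][150:250,220:320,::-1],(400,400),interpolation=0),cv2.resize(cam("scene")["color"][160:260,240:340,::-1],(400,400),interpolation=0)]))
s=state();print(s["tcp_rot"],s["eef_pos"])
E
```

```text
top topplate 1230 [643.6 119.8] [134.9 130.8] 87.0 mean [640.2 113.3 120.9] rng [575.1  49.9 110.2] [711.  186.  129.8]
top handle 49 [528.1 119. ] [37.2  9.4] 89.7 mean [528.2 119.4 166. ] rng [523.4 100.4 160.5] [532.9 137.7 172.5]
top knob 58 [ 470.5 -255.8] [24.9 26.8] 46.0 mean [ 471.2 -255.6   57. ] rng [ 456.8 -270.    45.4] [ 483.6 -243.4   65.6]
top cap 366 [ 470.2 -257.1] [71.9 70.6] 23.1 mean [ 470.6 -254.9   27.3] rng [ 435.  -294.    12.7] [ 507.  -221.2   65.6]
top flange 297 [ 470.2 -257.1] [71.9 70.6] 23.1 mean [ 470.3 -255.1   21.2] rng [ 435.  -294.    12.7] [ 507.  -221.2   29.8]
top mouth dark 171 [656.9 112.9 120. ] ((656.6268310546875, 112.42478942871094), 25.021589279174805)
scene topplate 725 [644.  116.6] [135.1 139.4] 86.9 mean [639.9 116.3 121. ] rng [575.4  45.5 110.3] [715.9 182.9 126.8]
scene handle 118 [528.8 121.8] [44.9 17.3] 85.4 mean [526.6 125.2 150.4] rng [519.5  99.5 125.6] [538.4 144.8 172.8]
scene knob 34 [ 472.6 -258. ] [25.9 28.7] 34.4 mean [ 471.4 -255.1   55.2] rng [ 457.3 -272.7   44.7] [ 486.  -241.8   62.9]
scene cap 106 [ 471.7 -266.1] [63.8 49.4] 35.8 mean [ 468.9 -258.4   38.3] rng [ 438.3 -296.4   15.7] [ 511.3 -238.9   62.9]
scene flange 38 [ 472.8 -265.6] [68.9 42.5] 25.4 mean [ 468.3 -271.    21.7] rng [ 438.3 -296.4   15.7] [ 511.3 -250.3   27.6]
scene mouth dark 59 [648.3 122.9 120. ] ((649.0410766601562, 120.81488037109375), 23.63591194152832)
[ 3.14153204e+00 -1.32343614e-05  3.31762965e-01] [ 203.60666065 -590.90453221  214.66644991]meas.py:18: RuntimeWarning: divide by zero encountered in divide
  o,_=ray(c,(0,0));Q=o+(P-o)*((120-o[2])/(P[...,2]-o[2]))[...,None]
meas.py:18: RuntimeWarning: invalid value encountered in multiply
  o,_=ray(c,(0,0));Q=o+(P-o)*((120-o[2])/(P[...,2]-o[2]))[...,None]
```

View pics/a.png

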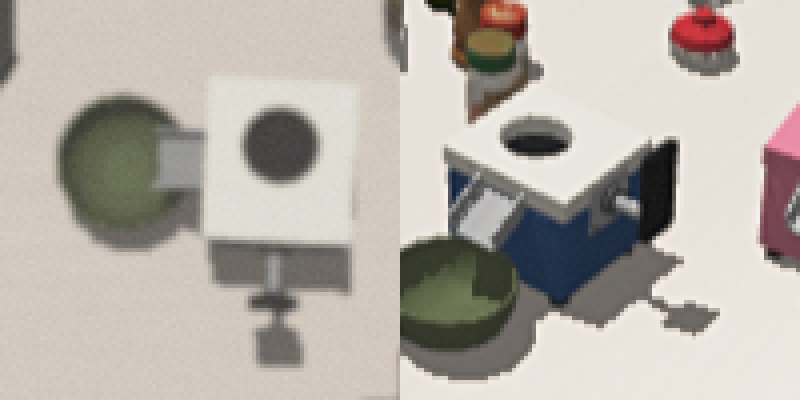

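The crop shows the hole at about (290,186) full-frame, with the rod and plate straight below it. Dispenser yaw is about -3°. I'll refine the hole and knob, then move.

```bash
cat >> h.py <<'E'
def go(x,y,z,yaw,ref=None):
    s=state();p=np.array(s["eef_pos"]);R=cv2.Rodrigues(np.zeros(3))[0]
    from scipy.spatial.transform import Rotation as Ro
    R=Ro.from_euler('xyz',s["tcp_rot"]).as_matrix()
    d=R.T@(np.array([x,y,z])-p)/1000;dy=-(yaw-s["tcp_rot"][2])
    print("slide",np.round(d,4),"roll",round((dy+np.pi)%(2*np.pi)-np.pi,3),"t",round(s["t"],2),"pos",p.round(1),"yaw",round(s["tcp_rot"][2],4),"f",s["ft_force"].round(1),"open",round(s["opening"],3))
def ell(n,c,box,thr,dark,z,S=8):
    l,t,r,b=box;g=cv2.cvtColor(c["color"],cv2.COLOR_RGB2GRAY)[t:b,l:r]
    G=cv2.resize(g,None,fx=S,fy=S,interpolation=cv2.INTER_CUBIC)
    m=((G<thr) if dark else (G>thr)).astype(np.uint8)
    cs=cv2.findContours(m,cv2.RETR_EXTERNAL,cv2.CHAIN_APPROX_NONE)[0];k=max(cs,key=cv2.contourArea)
    q=[at_z(c,((u+.5)/S-.5+l,(v+.5)/S-.5+t),z)[:2] for u,v in k[:,0]]
    e=cv2.fitEllipse(np.array(q,np.float32));print(n,"ellipse",np.round(e[0],1),np.round(e[1],1))
E
python3 - <<'E'
from h import *
np.set_printoptions(precision=1,suppress=True)
c=cam("top")
for th in(100,130,150): ell("hole",c,(278,174,303,199),th,True,120)
for th in(110,140): ell("knob",c,(393,238,408,250),th,False,56)
c2=cam("scene")
for th in(120,150): ell("hole s",c2,(364-100,188,284,201),th,True,120)
P=cloud(c);print("shelf",[P[r,290] for r in(100,125,128,132,136)])
go(471,-255.5,110,-0.052)
E
```

```text
hole ellipse [656.3 112.7] [54.4 55. ]
hole ellipse [656.2 112.6] [58.1 58.4]
hole ellipse [656.3 112.6] [60.2 60.6]
knob ellipse [ 472.1 -256.5] [32.7 34.7]
knob ellipse [ 471.5 -256.7] [28.3 29.5]
hole s ellipse [655.7 116. ] [51.7 56.2]
hole s ellipse [655.7 114.2] [57.1 60. ]
shelf [array([764.2, 119.4, 664. ]), array([715.1, 119.6, 663.5]), array([709. , 119.7, 664.1]), array([708.3, 119.2, 634.5]), array([846. , 108.9,   0.7])]
slide [ 0.4 -0.2  0.1] roll 0.384 t 1.2 pos [ 203.6 -590.9  214.7] yaw 0.3318 f [-0.4  0.3 -0.1] open 0.999
```

Emit:
step_arm([
  {"slide":[0.362,-0.23,0.095],"roll":0.384},
  {"slide":[0.362,-0.23,0.095],"roll":0.384},
  {"slide":[0.362,-0.23,0.095],"roll":0.384},
  {"slide":[0.362,-0.23,0.095],"roll":0.384},
  {"slide":[0.362,-0.23,0.095],"roll":0.384},
], fingers=1)

```text
t: 1.82
eef_pos: [394.5, -351.4, 147.0]
tcp_rot: [3.141, -0.001, -0.053]
ft_force: [0.4, -0.9, -0.1]
opening: 1.002
grip_force: 0.0
```

```bash
sed -i 's/^import numpy.*/&\nnp.set_printoptions(precision=4,suppress=True)/' h.py; python3 -c "
from h import *
go(471.5,-256,120,-0.052)"
```

```text
slide [ 0.0719 -0.0993  0.027 ] roll -0.001 t 1.82 pos [ 394.5 -351.4  147. ] yaw -0.0525 f [ 0.4 -0.9 -0.1] open 1.002
```

Emit:
step_arm([
  {"slide":[0.072,-0.099,0.025],"roll":0},
  {"slide":[0.072,-0.099,0.025],"roll":0},
  {"slide":[0.072,-0.099,0.025],"roll":0},
  {"slide":[0.072,-0.099,0.025],"roll":0},
])

```text
t: 2.33
eef_pos: [470.5, -257.9, 122.3]
tcp_rot: [3.141, -0.0, -0.051]
ft_force: [-0.3, 0.6, 0.0]
opening: 1.001
grip_force: 0.0
```

```bash
python3 -c "
from h import *
go(471.5,-256,26,-0.052)"
```

```text
slide [ 0.0009 -0.002   0.0963] roll 0.001 t 2.33 pos [ 470.5 -257.9  122.3] yaw -0.0514 f [-0.3  0.6  0. ] open 1.001
```

Emit:
step_arm([
  {"slide":[0.001,-0.002,0.05],"roll":0},
  {"slide":[0.001,-0.002,0.085],"roll":0},
  {"slide":[0.001,-0.002,0.096],"roll":0},
  {"slide":[0.001,-0.002,0.096],"roll":0},
])

```text
t: 2.82
eef_pos: [471.3, -256.7, 26.4]
tcp_rot: [-3.142, 0.0, -0.054]
ft_force: [-0.9, -0.6, -0.0]
opening: 1.001
grip_force: 0.0
```

Emit:
step_arm([
  {"slide":[0,0,0],"roll":0},
  {"slide":[0,0,0],"roll":0},
  {"slide":[0,0,0],"roll":0},
  {"slide":[0,0,0],"roll":0},
  {"slide":[0,0,0],"roll":0},
], fingers=0.2)

```text
t: 3.45
eef_pos: [471.6, -255.8, 26.3]
tcp_rot: [3.141, -0.0, -0.052]
ft_force: [-0.2, -0.3, -0.4]
opening: 0.526
grip_force: 0.0
```

Emit:
step_arm([
  {"slide":[0,0,0],"roll":0},
  {"slide":[0,0,0],"roll":0},
  {"slide":[0,0,0],"roll":0},
  {"slide":[0,0,0],"roll":0},
  {"slide":[0,0,0],"roll":0},
], fingers=0.2)

```text
t: 4.08
eef_pos: [471.6, -255.8, 26.2]
tcp_rot: [3.142, 0.0, -0.052]
ft_force: [0.4, -0.4, -0.2]
opening: 0.291
grip_force: 30.0
```

Emit:
step_arm([
  {"slide":[0,0,0],"roll":0},
  {"slide":[0,0,0],"roll":0},
  {"slide":[0,0,0],"roll":0},
], fingers=0.45)

```text
t: 4.45
eef_pos: [471.6, -255.8, 26.2]
tcp_rot: [3.141, -0.0, -0.052]
ft_force: [0.4, -0.5, 0.4]
opening: 0.444
grip_force: 0.0
```

Emit:
step_arm([
  {"slide":[0,0,0],"roll":-0.18},
  {"slide":[0,0,0],"roll":-0.36},
  {"slide":[0,0,0],"roll":-0.54},
  {"slide":[0,0,0],"roll":-0.72},
  {"slide":[0,0,0],"roll":-0.9},
])

```text
t: 5.08
eef_pos: [471.6, -255.8, 26.2]
tcp_rot: [3.142, 0.0, 0.854]
ft_force: [-0.8, 0.5, 0.2]
opening: 0.449
grip_force: 0.0
```

Emit:
step_arm([
  {"slide":[0,0,0],"roll":-0.18},
  {"slide":[0,0,0],"roll":-0.36},
  {"slide":[0,0,0],"roll":-0.54},
  {"slide":[0,0,0],"roll":-0.671},
  {"slide":[0,0,0],"roll":-0.671},
])

```text
t: 5.7
eef_pos: [471.6, -255.8, 26.2]
tcp_rot: [3.142, 0.0, 1.518]
ft_force: [-0.5, 0.1, 0.5]
opening: 0.45
grip_force: 0.0
```

Emit:
step_arm([
  {"slide":[0,0,0],"roll":0},
  {"slide":[0,0,0],"roll":0},
  {"slide":[0,0,0],"roll":0},
  {"slide":[0,0,0],"roll":0},
], fingers=0.1)

```text
t: 6.2
eef_pos: [471.6, -255.8, 26.2]
tcp_rot: [3.141, 0.0, 1.518]
ft_force: [-0.1, -0.5, 0.1]
opening: 0.292
grip_force: 30.0
```

Emit:
step_arm([
  {"slide":[0,0,-0.03],"roll":0},
  {"slide":[0,0,-0.08],"roll":0},
  {"slide":[0,0,-0.14],"roll":0},
  {"slide":[0,0,-0.18],"roll":0},
  {"slide":[0,0,-0.18],"roll":0},
])

```text
t: 6.82
eef_pos: [472.3, -256.3, 208.9]
tcp_rot: [3.137, 0.003, 1.519]
ft_force: [-0.0, -0.5, -1.6]
opening: 0.292
grip_force: 30.0
```

```bash
python3 -c "
from h import *
go(656.1,113,205,1.519)
c=cam('top');cv2.imwrite('pics/b.png',cv2.resize(c['color'][150:300,220:420,::-1],(800,600),interpolation=0))"
```

```text
slide [0.3784 0.1642 0.0035] roll -0.0 t 6.83 pos [ 472.3 -256.3  208.9] yaw 1.5186 f [-0.  -0.5 -1.6] open 0.292
```

Emit:
step_arm([
  {"slide":[0.054,0.0236,0],"roll":0},
  {"slide":[0.108,0.047,0],"roll":0},
  {"slide":[0.162,0.0708,0],"roll":0},
  {"slide":[0.216,0.0944,0],"roll":0},
  {"slide":[0.27,0.118,0],"roll":0},
])

```text
t: 7.5
eef_pos: [603.4, 9.6, 204.0]
tcp_rot: [-3.138, 0.0, 1.519]
ft_force: [0.6, -0.5, -1.3]
opening: 0.291
grip_force: 30.0
```

Emit:
step_arm([
  {"slide":[0.054,0.0236,0],"roll":0},
  {"slide":[0.09,0.04,0],"roll":0},
  {"slide":[0.1079,0.0472,0],"roll":0},
  {"slide":[0.1079,0.0472,0],"roll":0},
  {"slide":[0.1079,0.0472,0],"roll":0},
])

```text
t: 8.12
eef_pos: [655.7, 111.8, 205.6]
tcp_rot: [-3.14, 0.0, 1.518]
ft_force: [-0.3, -1.1, -0.6]
opening: 0.292
grip_force: 30.0
```

```bash
python3 -c "
from h import *
go(656.1,113,163,1.519)
c=cam('scene');cv2.imwrite('pics/b.png',cv2.resize(c['color'][130:260,230:390,::-1],(800,600),interpolation=1))"
```

```text
slide [0.0012 0.0004 0.0426] roll -0.001 t 8.12 pos [655.7 111.8 205.6] yaw 1.5179 f [-0.3 -1.1 -0.6] open 0.292
```

View pics/b.png

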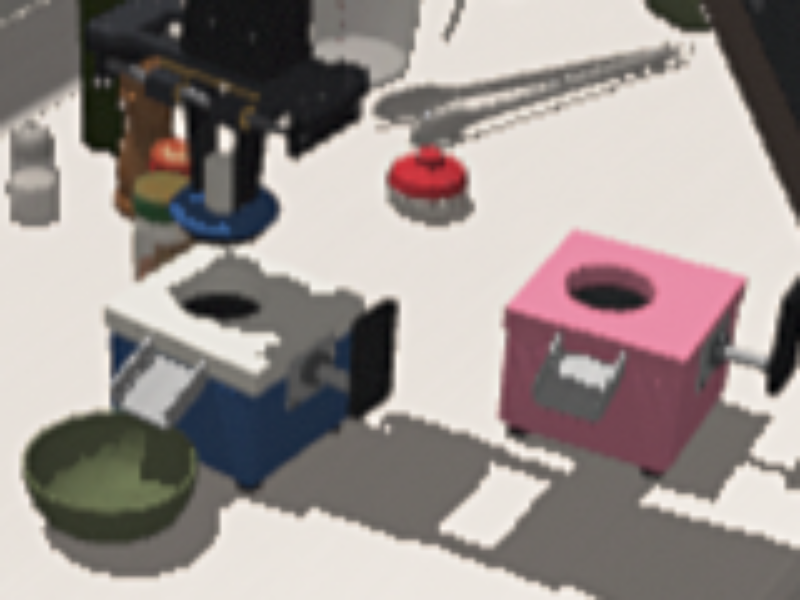

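The cap hangs level above the hole, with the cap at crop (225,210) and the mouth at (215,305). I'll descend to just above contact, which is expected at TCP z of about 146.

Emit:
step_arm([
  {"slide":[0,0,0.03],"roll":0},
  {"slide":[0,0,0.05],"roll":0},
  {"slide":[0,0,0.056],"roll":0},
  {"slide":[0,0,0.056],"roll":0},
])

```text
t: 8.68
eef_pos: [656.2, 112.4, 150.5]
tcp_rot: [3.141, 0.0, 1.518]
ft_force: [-0.1, 0.0, -0.8]
opening: 0.286
grip_force: 30.0
```

Emit:
step_arm([
  {"slide":[0,0,0.003],"roll":0},
  {"slide":[0,0,0.005],"roll":0},
  {"slide":[0,0,0.006],"roll":0},
  {"slide":[0,0,0.006],"roll":0},
])

```text
t: 9.18
eef_pos: [656.2, 113.1, 144.2]
tcp_rot: [3.142, 0.0, 1.519]
ft_force: [-0.7, 0.4, -1.4]
opening: 0.289
grip_force: 30.0
```

Emit:
step_arm([
  {"slide":[0,0,0.002],"roll":0},
  {"slide":[0,0,0.004],"roll":0},
  {"slide":[0,0,0.004],"roll":0},
])

```text
t: 9.55
eef_pos: [656.1, 113.0, 139.9]
tcp_rot: [-3.141, 0.0, 1.519]
ft_force: [0.3, 0.1, -1.3]
opening: 0.287
grip_force: 30.0
```

Emit:
step_arm([
  {"slide":[0,0,0.004],"roll":0},
  {"slide":[0,0,0.0065],"roll":0},
  {"slide":[0,0,0.0075],"roll":0},
  {"slide":[0,0,0.0085],"roll":0},
  {"slide":[0,0,0.0085],"roll":0},
])

```text
t: 10.18
eef_pos: [656.2, 113.0, 132.3]
tcp_rot: [3.141, 0.0, 1.519]
ft_force: [-2.1, -0.8, 6.1]
opening: 0.29
grip_force: 30.0
```

Emit:
step_arm([
  {"slide":[0,0,0],"roll":0},
  {"slide":[0,0,0],"roll":0},
  {"slide":[0,0,0],"roll":0},
], fingers=0.5)

```text
t: 10.55
eef_pos: [656.2, 113.0, 131.5]
tcp_rot: [-3.142, 0.0, 1.519]
ft_force: [-0.3, 0.1, 0.5]
opening: 0.49
grip_force: 0.0
```

Emit:
step_arm([
  {"slide":[0,0,-0.02],"roll":0},
  {"slide":[0,0,-0.06],"roll":0},
  {"slide":[0,0,-0.075],"roll":0},
  {"slide":[0,0,-0.075],"roll":0},
])

```text
t: 11.05
eef_pos: [656.4, 113.0, 207.1]
tcp_rot: [3.14, -0.0, 1.519]
ft_force: [-0.4, -0.0, -0.1]
opening: 0.499
grip_force: 0.0
```

```bash
python3 - <<'E'
from h import *
# plate centre from mouth: 127 mm along -x of dispenser (yaw -3 deg)
a=-0.052;hx,hy=656.2-127*np.cos(a),113-127*np.sin(a);print(hx,hy)
go(hx,hy,206,1.519)
c=cam("top");c2=cam('scene');P=cloud(c2);P1=cloud(c)
for Q in(P,P1):
    m=(np.hypot(Q[...,0]-656,Q[...,1]-113)<40)&(Q[...,2]>122)&(Q[...,2]<172);q=Q[m]
    b=(m&(c2['color'][...,2]>c2['color'][...,0].astype(int)+40)) if Q is P else m
    print(m.sum(),q[:,2].max() if m.any() else '',np.percentile(Q[b][:,2],[10,50,90]) if b.any() else '')
cv2.imwrite('pics/c.png',cv2.resize(c2['color'][150:250,235:335,::-1],(600,600),interpolation=1))
E
```

```text
529.3716653128525 119.60102419969003
slide [-0.     -0.1272  0.0009] roll -0.0 t 11.05 pos [656.4 113.  207.1] yaw 1.5188 f [-0.4 -0.  -0.1] open 0.499
279 167.6307997867153 [124.5863 127.5976 129.7209]
0
```

View pics/c.png

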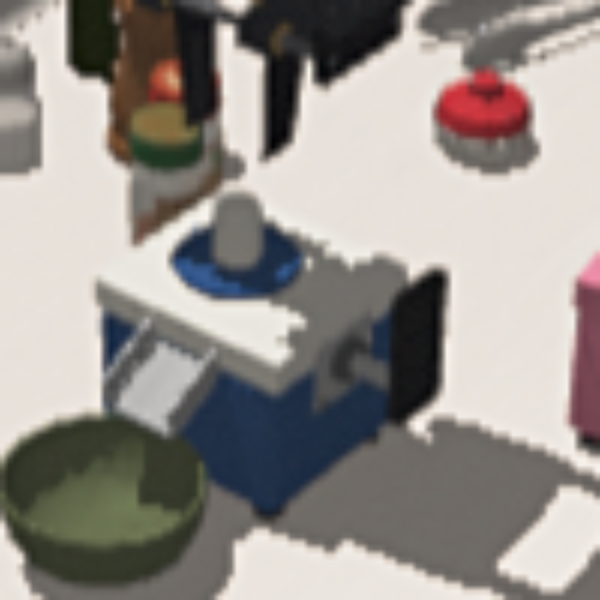

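The cap sits flush on the top plate, with the flange at crop (237,260) and the knob upright. Next is the plate.

Emit:
step_arm([
  {"slide":[0,-0.055,0],"roll":0},
  {"slide":[0,-0.11,0],"roll":0},
  {"slide":[0,-0.1272,0],"roll":0},
  {"slide":[0,-0.1272,0],"roll":0},
  {"slide":[0,-0.1272,0],"roll":0},
])

```text
t: 11.78
eef_pos: [530.0, 119.5, 206.1]
tcp_rot: [-3.141, 0.0, 1.519]
ft_force: [0.2, -0.6, 1.0]
opening: 0.501
grip_force: 0.0
```

Emit:
step_arm([
  {"slide":[0,0,0.04],"roll":0},
  {"slide":[0,0,0.07],"roll":0},
  {"slide":[0,0,0.0815],"roll":0},
  {"slide":[0,0,0.0815],"roll":0},
])

```text
t: 12.28
eef_pos: [529.5, 119.5, 124.6]
tcp_rot: [-3.14, 0.0, 1.519]
ft_force: [0.2, -0.3, -0.0]
opening: 0.5
grip_force: 0.0
```

Emit:
step_arm([
  {"slide":[0,0,0],"roll":0},
  {"slide":[0,0,0],"roll":0},
  {"slide":[0,0,0],"roll":0},
  {"slide":[0,0,0],"roll":0},
  {"slide":[0,0,0],"roll":0},
], fingers=0)

```text
t: 12.9
eef_pos: [530.2, 119.6, 125.5]
tcp_rot: [3.139, -0.0, 1.518]
ft_force: [5.8, -0.1, -0.6]
opening: 0.124
grip_force: 30.0
```

```bash
python3 -c "
from h import *
go(529.4,119.6,125,1.519)"
```

```text
slide [-0.     -0.0008  0.0005] roll -0.001 t 12.9 pos [530.2 119.6 125.5] yaw 1.5181 f [ 5.8 -0.1 -0.6] open 0.124
```

Gripped, and the spring force is already felt. I'll pull along tool -y.

Emit:
step_arm([
  {"slide":[0,-0.012,0],"roll":0},
  {"slide":[0,-0.026,0],"roll":0},
  {"slide":[0,-0.038,0],"roll":0},
  {"slide":[0,-0.046,0],"roll":0},
  {"slide":[0,-0.05,0],"roll":0},
])

```text
t: 13.52
eef_pos: [481.1, 122.4, 125.5]
tcp_rot: [3.137, -0.001, 1.518]
ft_force: [13.5, 1.5, -6.2]
opening: 0.128
grip_force: 30.0
```

Emit:
step_arm([
  {"slide":[0,0,0],"roll":0},
  {"slide":[0,0,0],"roll":0},
  {"slide":[0,0,0],"roll":0},
])

```text
t: 13.9
eef_pos: [481.4, 122.4, 125.5]
tcp_rot: [3.137, -0.001, 1.518]
ft_force: [12.2, 1.9, -4.6]
opening: 0.124
grip_force: 30.0
```

```bash
python3 - <<'E'
from h import *
a=-0.052
go(530.2-50*np.cos(a),119.6-50*np.sin(a),125,1.519)
for n in("top","scene"):
    c=cam(n);cc=c['color'].astype(int)
    red=(cc[...,0]>90)&(cc[...,0]>cc[...,1]*2)&(cc[...,0]>cc[...,2]*2)
    o,_=ray(c,(0,0));v,u=np.where(red)
    q=np.array([at_z(c,(i,j),97) for i,j in zip(u,v)]) if len(u) else np.zeros((0,3))
    k=(abs(q[:,0]-550)<60)&(abs(q[:,1]-120)<60) if len(q) else []
    print(n,q[k],np.c_[u,v][k])
    for t in("collar","rod_handle"):
        z=92 if t=="collar" else 144
        for r in mark_of(n,t)[:3]:print(t,np.array(r["uv"]),r["confidence"],at_z(c,r["uv"],z))
    b=(170,250,250,330) if n=="top" else (175,235,260,340)
    cv2.imwrite(f"pics/d_{n}.png",c["color"][b[0]:b[1],b[2]:b[3],::-1])
A=[cv2.resize(cv2.imread(f"pics/d_{n}.png"),(400,400 if n=="top" else 300),interpolation=1) for n in("top","scene")]
A[1]=cv2.copyMakeBorder(A[1],0,100,0,0,0);cv2.imwrite("pics/d.png",np.hstack(A))
E
```

```text
slide [-0.0003 -0.0011  0.0005] roll -0.001 t 13.9 pos [481.4 122.4 125.5] yaw 1.5182 f [12.2  1.9 -4.6] open 0.124
top [] []
collar [131.2 275.4] 0.8 [368.8513 629.1513  92.    ]
collar [287.4 212.1] 0.62 [573.2153 120.0612  92.    ]
rod_handle [347.6 293. ] 0.57 [317.5499 -66.0455 144.    ]
scene [[563.9249 113.8245  97.    ]
 [561.2447 111.856   97.    ]
 [563.5436 120.3716  97.    ]
 [560.8706 118.409   97.    ]
 [560.4985 124.9267  97.    ]
 [557.8323 122.9695  97.    ]
 [557.4693 129.4581  97.    ]] [[296 209]
 [297 209]
 [295 210]
 [296 210]
 [295 211]
 [296 211]
 [295 212]]
collar [375.  204.5] 0.98 [364.8744 -72.1319  92.    ]
collar [294.2 212.8] 0.91 [560.6908 129.0959  92.    ]
collar [249.  338.2] 0.71 [365.6062 621.9472  92.    ]
rod_handle [257.1 331.1] 0.9 [336.3454 626.2445 144.    ]
rod_handle [384.2 196.7] 0.58 [333.4104 -61.641  144.    ]
rod_handle [315.9 212.3] 0.53 [470.5562 144.0353 144.    ]
```

View pics/d.png

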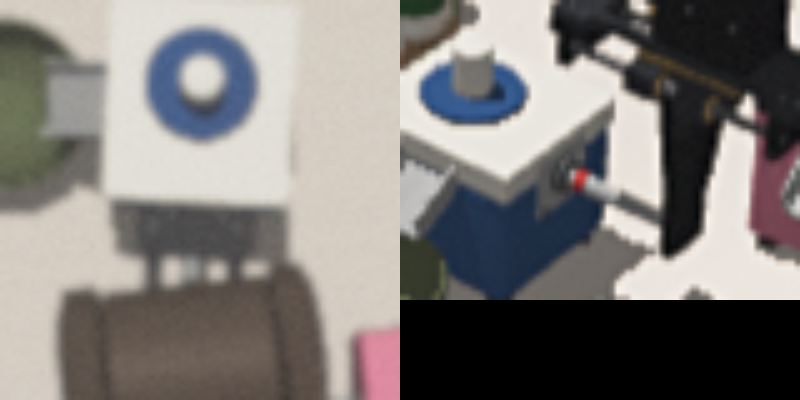

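The red ring is out, at crop (580,181), just ahead of the dark collar at (565,175). The cap is still seated. I'll check the ring's distance by projection and a zoom.

```bash
python3 - <<'E'
from h import *
c=cam("scene");K=np.array(c["intrinsics"]);T=np.array(c["camera_from_world"])
def pr(p):
    q=T[:3,:3]@p+T[:3,3];q=np.array([q[0],-q[1],-q[2]]);q=K@q;return q[:2]/q[2]
a=-0.052;C=np.array([656.2-86*np.cos(a),113-86*np.sin(a),92]);d=np.array([-np.cos(a),-np.sin(a),0])
for s in(0,1,5,9,13,20,40):print(s,pr(C+d*s))
I=c["color"][200:222,283:313];print(I[8:14,6:22].tolist() and '')
cv2.imwrite("pics/e.png",cv2.resize(I[:,:,::-1],(750,550),interpolation=0))
E
```

```text
0 [293.7427 210.0475]
1 [293.9832 210.1623]
5 [294.9465 210.6223]
9 [295.9119 211.0833]
13 [296.8795 211.5453]
20 [298.5781 212.3564]
40 [303.4684 214.6916]
```

View pics/e.png

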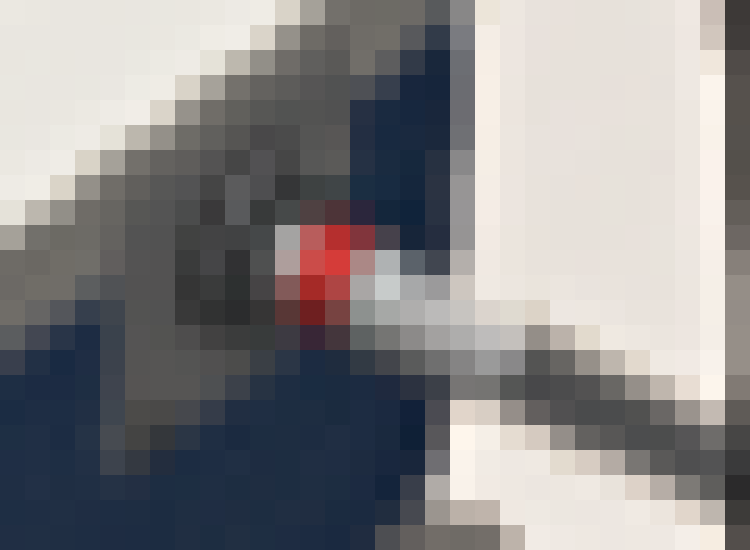

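The zoom shows a sliver of bare rod at (287,245) between the collar and the red ring at (325,260). The ring is clear by about 5 mm, which matches the 49 mm of travel and the 12 N reading. I'm handing in.

```bash
python3 -c "
from h import *
print(env.job_done())"
```

```text
the job is handed in; nothing more can be done
None
```

The cap is seated on the mouth and released, and the gripper is holding the rod about 49 mm out with the red ring about 5 mm clear of the collar; the job was handed in at about 14 s, and no verdict was returned.

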